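Set the finished carvings on their display bases

ROBOT

A 6-joint arm with a two-finger parallel gripper is mounted at the origin on the work surface. World frame = base frame: x ahead of the robot, y to its left, z up, the work surface at z = 0. Lengths are in m, angles in rad, forces in N, time in s.
With the tool pointing down it reaches from about 0.425 to 0.95 m from the base axis. Payload 3.5 kg.
Tool frame: the origin (TCP) lies midway between the tips of the shut fingers; the grasp point (between the pads) lies 19 mm behind it; z points along the fingers, y is the line along which they close (so a half turn about z gives the same grasp; the last joint's range is limited). The gripper opens to 85 mm and grips with 20 to 120 N. Pads are 22 mm wide; open, the fingers measure 114 mm over their backs; the gripper's body (76 mm by 85 mm) begins 54 mm behind the grasp point. The pads swing forward as they close: fully open they stand 13 mm farther back than shut.
Start: joints at [-1.478, 0.286, 1.577, -0, 1.279, -0.15], TCP at [0.162, -0.655, 0.2] pointing down, gripper open.
Joint ranges: [-2.77, 2.77], [-0.9, 2.22], [0.21, 2.48], [-1.53, 4.67], [0.24, 2.81], [-2.84, 2.84]. Speed limits (rad/s): [2.79, 2.79, 3.14, 3.14, 3.14, 3.14].

INTERFACE

Orientations are given as a unit quaternion [x, y, z, w].
In Python, from plant import ctrl gives the robot as it stands.
- The arm moves only by the tool send_rows, never from a script. Its argument "series" is a list that holds one entry, the list of rows, each a list of 7 numbers: the shift along the tool's x, y, z in cm, then the turn, a rotation vector about the tool's x, y, z in rad, then the opening, from -1 (shut) to 1 (fully open). In form: [[[x, y, z, rx, ry, rz, jaw], ...]]. A call has 1 to 10 rows; each row shifts and turns the commanded pose from where the row before left it, along the tool's axes as they then stand; what a row does not reach is not made up. A row lasts 1/8 s, in which the tool goes at most 62.5 mm and 10.7 degrees, less where a joint would pass 70% of its speed; a pose out of reach is approached as far as the arm can. A call is refused whole if a number of a shift passes 6.25 or a number of a turn 0.188, either way. A call with a gripper value outside its range is refused whole. The fingers move at their own pace and stop on an object; "force" is the grip in N (left out, the last holds). Time passes only in rows, so rows that do not move let the fingers close. It gives the time, the measured TCP pose, the force, the opening and the grip force at its end, in the units of the state.
- ctrl.get_state(): the state, without advancing time (a new reading comes with each control period).
- ctrl.read_camera(name): name is "scene" or "top" or "wrist"; returns a dict with "img" (384x512x3 uint8, red, green, blue), "fx", "fy", "cx", "cy" (pixels), "R" (3x3) and "t" (3): a world point X has camera coordinates R X + t; the wrist camera has in their place "hand_eye" (4x4, takes a point from camera to tool coordinates, whose origin is the TCP and whose axes are the flange's). Camera axes: x right, y down, z forward; pixel columns grow to the right and rows downward; lengths in m; the calibration is good to about 2 mm. A picture is of the moment at which its call begins: read the wrist's pose just before it. There is no depth.
- ctrl.sign_off(): hands the job in; it is judged then, once.
The state is a dict: "time": time; "qpos": joint angles; "dq": joint speeds; "joint_efforts": joint torques, N m; "eef_pos": TCP position; "tcp_rot": TCP orientation; "contact_force": force on the tool from outside, world axes, zero at the start; "wrist_torque": the same for the moment, N m; "opening": opening from 0.0 (shut) to 1.0 (fully open); "finger_force": force on a finger pad.
Only numpy, scipy, OpenCV 4.12 (cv2) and the standard library are available. Lean on these libraries where they do the work, as an engineer would, in place of code of your own. Each camera call takes 0.05 s, during which the arm holds its last target. There are 200 camera calls.

TASK

Stand each of the four finished stone carvings upright in the middle of the wooden display base of its own shape and size: round lotus buds on the round bases, square spires on the square bases with their sides parallel, large on large and small on small. Set them down gently without dropping or toppling any, and leave the two rough, uncarved stones where they lie.

Things in the scene. Friction and masses are not known exactly. Their poses are not given: they have to be found in the camera images.
- bud_large: Large finished stone carving, a round lotus bud: foot disc 56 mm across and 14 mm high, thin neck, then a cylindrical belly 48 mm across from 28 to 58 mm above its underside (grip here), tapering to a point at 84 mm. About 0.26 kg, loose, standing. Origin: centre of its underside; z up along its axis.
- bud_small: Small finished stone carving, a round lotus bud: foot disc 36 mm across and 9 mm high, thin neck, then a cylindrical belly 31 mm across from 20 to 45 mm above its underside (grip here), tapering to a point at 60 mm. About 0.08 kg, loose, standing. Origin: centre of its underside; z up along its axis.
- spire_large: Large finished stone carving, a square stepped spire: foot 56 x 56 mm up to 14 mm, step 46 x 46 mm up to 26 mm, plain shaft 36 x 36 mm from 26 to 60 mm above its underside (grip here), then a 26 mm square cap and a small round knob, 84 mm high in all. About 0.28 kg, loose, standing. Origin: centre of its underside; z up along its axis. x and y square to the sides.
- spire_small: Small finished stone carving, a square stepped spire: foot 36 x 36 mm up to 10 mm, step 30 x 30 mm up to 18 mm, plain shaft 24 x 24 mm from 18 to 46 mm above its underside (grip here), then a 16 mm square cap and a small round knob, 60 mm high in all. About 0.09 kg, loose, standing. Origin: centre of its underside; z up along its axis. x and y square to the sides.
- rough_flat: Rough, uncarved stone offcut, 70 x 45 x 32 mm high, low and flat; not to be moved. Origin: centre of its underside; x along its 70 mm side.
- rough_wedge: Rough, uncarved stone offcut with one step, 60 x 50 x 38 mm high; not to be moved. Origin: centre of its underside; x along its 60 mm side.
- round_base_large: Large round display base: flat pale wooden disc, 84 mm across, 18 mm thick, fixed to the bench. Origin: centre of its underside (its top is at z = 18 mm); z up.
- round_base_small: Small round display base: flat pale wooden disc, 64 mm across, 18 mm thick, fixed to the bench. Origin: centre of its underside (its top is at z = 18 mm); z up.
- square_base_large: Large square display base: flat pale wooden slab, 84 x 84 mm, 18 mm thick, fixed to the bench. Origin: centre of its underside (its top is at z = 18 mm); z up; x and y square to the sides.
- square_base_small: Small square display base: flat pale wooden slab, 64 x 64 mm, 18 mm thick, fixed to the bench. Origin: centre of its underside (its top is at z = 18 mm); z up; x and y square to the sides.
There are look-alikes about, which are no part of the job. What is shaped like the round_base_large but black or red is not meant.

How it is judged:
By the outcome, as a careful person would: the job done as asked, in the order asked, and still so for the second after the job is handed in, with the robot touching nothing.
It also fails if it takes over 109 s, if anything falls off the work surface, if the arm or the gripper's body presses on something with over 40 N, if the wrist force passes 120 N, or if a joint passes its speed limit or range.

## Working session

There is one attempt and no reset: what is moved stays moved. The work goes in short steps, Python scripts to look and compute and a tool call to move; the robot and the scene stay as the last step left them, time stands still between calls to the robot, and variables do not carry over. Pictures are saved under pics/ and viewed, at most 14 in all, crops included, and the job is handed in when it is done.

Besides the shell and the picture viewer there is one more tool, called after "Call:" by a JSON object that holds its "fn" and its "kwargs", one argument or row to a line. send_rows: Moves the arm, as the interface text tells. Its arguments: {"type":"object","properties":{"series":{"type":"array"},"force":{"type":"number"}},"required":["series"]}

```bash
mkdir -p pics; ls; python3 - <<'E'
from plant import ctrl
import cv2
for n in("top","scene"):
    d=ctrl.read_camera(n); cv2.imwrite(f"pics/{n}0.png",d["img"][:,:,::-1]); print(n,d["fx"],d["fy"],d["cx"],d["cy"],d["R"],d["t"])
s=ctrl.get_state();print(s)
print(ctrl.read_camera("wrist")["hand_eye"])
E
```

```text
pics
top 492.697572536256 492.697572536256 257.2008309485585 191.41226500830908 [[-0.01870189 -0.99981522 -0.00444489]
 [-0.99051529  0.01913283 -0.13606392]
 [ 0.13612383  0.00185808 -0.99069009]] [0.02524887 0.57374449 1.04185754]
scene 439.38007157633155 439.38007157633155 254.600982985662 192.13116015371912 [[-0.58412118  0.81166543 -0.00129562]
 [ 0.54718026  0.39260244 -0.73922736]
 [-0.59949662 -0.43250729 -0.6734547 ]] [ 0.33407414 -0.27179105  1.36154146]
{'time': 0.1, 'qpos': array([-1.47797780e+00,  2.87111149e-01,  1.57804390e+00,  1.65068717e-05,
        1.27860324e+00, -1.49993546e-01]), 'dq': array([-0.00045524, -0.00081807, -0.00297052,  0.00103035,  0.00210394,
        0.00043501]), 'joint_efforts': array([ 7.08003099e-04, -4.07295871e+01, -2.93701512e+01, -1.41448327e-04,
        3.40323124e-03, -6.26848930e-06]), 'eef_pos': array([ 0.16226716, -0.65451832,  0.19835566]), 'tcp_rot': array([ 9.92639042e-01,  1.21105575e-01,  3.88485532e-05, -1.08214617e-03]), 'contact_force': array([-0.374338  , -0.04435262,  0.74704141]), 'wrist_torque': array([ 0.01530268, -0.01922592, -0.00231962]), 'finger_force': 0.0, 'opening': 0.998327501711776}
[[-7.27525272e-04 -9.48286386e-01 -3.17415185e-01  8.27479457e-02]
 [ 9.99999730e-01 -7.21976237e-04 -1.35106448e-04  1.29727332e-03]
 [-1.01046616e-04 -3.17415198e-01  9.48286656e-01 -1.74136067e-01]
 [ 0.00000000e+00  0.00000000e+00  0.00000000e+00  1.00000000e+00]]
```

View pics/top0.png

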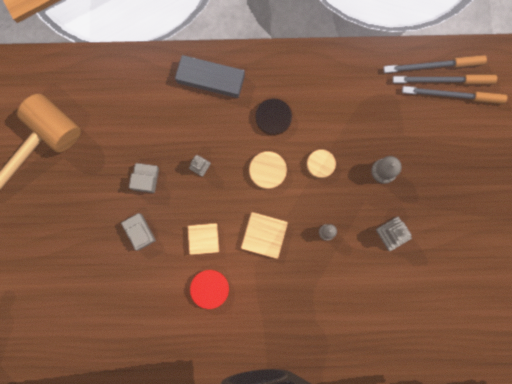

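View pics/scene0.png

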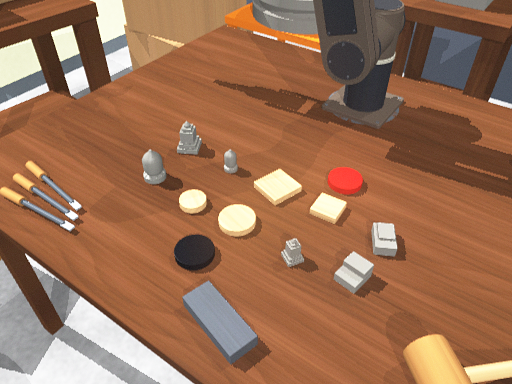

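Top view candidates:
- **Carvings:** bud_large (386,169), bud_small (328,232), spire_large (395,233), spire_small (200,165).
- **Bases:** round large (268,170), round small (321,164), square large (265,235), square small (203,239).
- **Rough stones, left alone:** (144,178) and (138,231).
- **Look-alikes:** black disc (273,117), red disc (209,289). The grey bar (210,76) and the chisels are not part of the job.

I'll check these in one close crop and measure.

```bash
cat > h.py <<'E'
import numpy as np, cv2
from scipy.spatial.transform import Rotation as Ro
from plant import ctrl
def cam(n):
    s=ctrl.get_state(); d=ctrl.read_camera(n)
    if n=="wrist":
        T=np.eye(4);T[:3,:3]=Ro.from_quat(s["tcp_rot"]).as_matrix();T[:3,3]=s["eef_pos"]
        W=T@d["hand_eye"]; d["R"]=W[:3,:3].T; d["t"]=-d["R"]@W[:3,3]
    return d
def ray(d,uv,z):
    uv=np.atleast_2d(uv).astype(float)
    r=np.c_[(uv[:,0]-d["cx"])/d["fx"],(uv[:,1]-d["cy"])/d["fy"],np.ones(len(uv))]@d["R"]
    C=-d["R"].T@d["t"]; return (C+r*((z-C[2])/r[:,2])[:,None])[:,:2]
def proj(d,X):
    c=np.atleast_2d(X)@d["R"].T+d["t"]; return np.c_[d["fx"]*c[:,0]/c[:,2]+d["cx"],d["fy"]*c[:,1]/c[:,2]+d["cy"]]
def masks(im):
    h=cv2.cvtColor(im,cv2.COLOR_RGB2HSV)
    wood=cv2.inRange(h,(14,50,165),(32,170,255)); grey=cv2.inRange(h,(0,0,60),(180,45,255))
    return wood,grey
def blobs(m,lo,hi):
    cs,_=cv2.findContours(m,cv2.RETR_EXTERNAL,cv2.CHAIN_APPROX_NONE)
    return [c[:,0] for c in cs if lo<cv2.contourArea(c)<hi]
E
python3 - <<'E'
from h import *
np.set_printoptions(precision=4,suppress=True)
d=cam("top"); w,g=masks(d["img"]); print("C",-d["R"].T@d["t"])
for c in blobs(w,300,3000):
    p=ray(d,c,.018).astype(np.float32); 
    if c[:,1].min()<110 or c[:,0].min()<100: continue
    print("wood",c.mean(0),"rect",cv2.minAreaRect(p),"circ",cv2.minEnclosingCircle(p))
for c in blobs(g,80,2000):
    print("grey",c.mean(0),cv2.minAreaRect(ray(d,c,.01).astype(np.float32)))
v=np.vstack([d["img"][140:260,100:430]]);cv2.imwrite("pics/crop.png",cv2.resize(v,None,fx=2.4,fy=2.4,interpolation=2)[:,:,::-1])
E
```

```text
C [0.427  0.0123 1.1103]
wood [202.8108 238.3874] rect ((0.4746798872947693, 0.1360107660293579), (0.0652880072593689, 0.06646477431058884), 4.0843892097473145) circ ((0.4744570851325989, 0.1359850913286209), 0.044234201312065125)
wood [264.1631 234.8511] rect ((0.4799800515174866, 0.0009884536266326904), (0.08452589809894562, 0.08548255264759064), 72.90953826904297) circ ((0.47957077622413635, -0.00010580942034721375), 0.057554665952920914)
wood [267.4038 169.5192] rect ((0.6266421675682068, -0.009734824299812317), (0.0834316611289978, 0.08356907218694687), 43.59254837036133) circ ((0.6266132593154907, -0.009986961260437965), 0.042742058634757996)
wood [320.7901 162.9383] rect ((0.6381189823150635, -0.13001957535743713), (0.06377711892127991, 0.06324289739131927), 20.975297927856445) circ ((0.638798713684082, -0.1303495466709137), 0.03289375454187393)
grey [327.0192 231.5769] ((0.48500683903694153, -0.14054469764232635), (0.03357304632663727, 0.02891269512474537), 88.91107940673828)
grey [393.8434 233.3133] ((0.4789336919784546, -0.2881932854652405), (0.05627350136637688, 0.06053147
[... 381 characters left out ...]
4158, 0.06644197553396225), 32.49237060546875)
grey [199.06 164.98] ((0.6413804292678833, 0.1455763578414917), (0.0378807932138443, 0.03442314267158508), 57.70044708251953)
grey [437.0467  92.3933] ((0.8026837706565857, -0.4082714319229126), (0.16645824909210205, 0.017599506303668022), 84.18331909179688)
grey [427.5533  79.0067] ((0.8340539932250977, -0.38838204741477966), (0.1650957316160202, 0.014531644061207771), 88.83130645751953)
grey [418.2886  65.8792] ((0.8650835752487183, -0.36769115924835205), (0.017857912927865982, 0.1672419160604477), 3.249659776687622)
grey [209.843  75.814] ((0.852265477180481, 0.12094220519065857), (0.15536320209503174, 0.06792312115430832), 74.34225463867188)
```

View pics/crop.png

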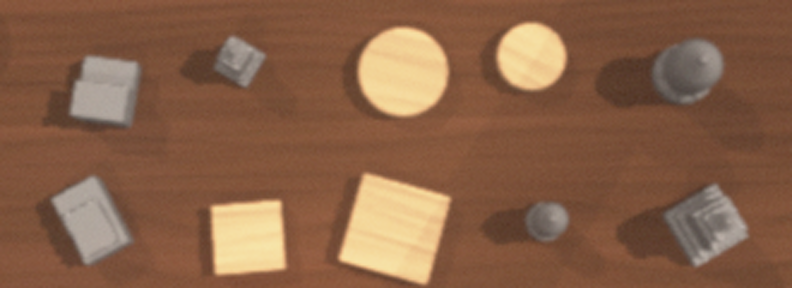

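The crop confirms the choices: plain buds and stepped spires, with the rough stones at the left. Now I'll move over bud_large.

Call:
{"fn": "send_rows", "kwargs": {
  "series": [
    [[5.3,-2.7,0,0,0,0,1],[5.3,-2.7,0,0,0,0,1],[5.3,-2.7,0,0,0,0,1],[5.3,-2.7,0,0,0,0,1],[5.3,-2.7,0,0,0,0,1],[5.3,-2.7,0,0,0,0,1],[5.3,-2.7,0,0,0,0,1],[5.3,-2.7,0,0,0,0,1],[5.3,-2.7,0,0,0,0,1],[5.3,-2.7,0,0,0,0,1]]
  ]
}}

```text
time: 1.45
eef_pos: [0.6131, -0.2642, 0.1995]
tcp_rot: [0.993, 0.121, -0.0, 0.0]
contact_force: [0.1, -0.3, -0.1]
opening: 0.996
finger_force: 0.0
```

```bash
cat >> h.py <<'E'
def go(xyz,psi=None):
    """tool-frame shift (cm) to xyz and turn rz to yaw psi(rad, tool x direction)"""
    s=ctrl.get_state(); R=Ro.from_quat(s["tcp_rot"]).as_matrix(); cur=np.arctan2(R[1,0],R[0,0])
    dxy=np.r_[R[:2,:2].T@(np.array(xyz[:2])-s["eef_pos"][:2])]*100
    print("at",s["eef_pos"].round(4),"psi",round(cur,4),"shift cm",dxy.round(2),"dz down",round((s["eef_pos"][2]-xyz[2])*100,2),
      "" if psi is None else f"rz {round(-((psi-cur+np.pi)%(2*np.pi)-np.pi),4)}","q6",s["qpos"][5].round(2))
E
python3 - <<'E'
from h import *
s=ctrl.get_state();print(s["time"],s["eef_pos"],s["tcp_rot"])
d=cam("wrist"); cv2.imwrite("pics/w1.png",d["img"][:,:,::-1]); print(proj(d,[[.615,-.265,0],[.615,-.265,.084]]))
w,g=masks(d["img"])
for c in blobs(g,300,90000): print(c.mean(0),c.min(0),c.max(0))
E
```

```text
1.45 [ 0.61306321 -0.26416024  0.19949631] [ 9.92636519e-01  1.21131071e-01 -5.94848017e-05  2.68089485e-05]
[[254.29012177 166.42236066]
 [254.30046599 182.937903  ]]
[424.45631068 353.18446602] [393 329] [455 370]
[360.31355932 275.10169492] [341 250] [379 301]
[148.03361345 275.2605042 ] [130 250] [167 301]
[246.16875 260.5375 ] [223 234] [268 288]
[144.17391304 233.40217391] [128 217] [161 250]
[261.90909091 163.84090909] [241 140] [283 187]
[407.19064748  38.01079137] [345   1] [474  71]
[426.71921182  11.08374384] [376   0] [476  29]
```

View pics/w1.png

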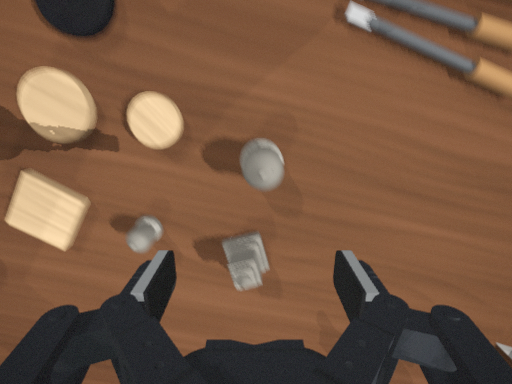

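The wrist view shows bud_large (262,164), spire_large (246,260) and bud_small (145,233). Next I'll combine the centroid rays from all cameras into axis positions.

```bash
cat >> h.py <<'E'
G={"bud_large":(.615,-.268,.084),"bud_small":(.483,-.135,.06),"spire_large":(.475,-.278,.084),"spire_small":(.638,.143,.06)}
def locate(cams,names=G,show=True,guess={}):
    out={}
    for n in names:
        x,y,H=G[n]; A=np.zeros((2,2));b=np.zeros(2); x,y=guess.get(n,(x,y))
        for d in cams:
            g=masks(d["img"])[1]; pr=proj(d,[[x,y,H*.4]])[0]
            bl=[c for c in blobs(g,60,20000) if np.linalg.norm(c.mean(0)-pr)<25]
            if not bl: continue
            c=min(bl,key=lambda c:np.linalg.norm(c.mean(0)-pr)); m=cv2.moments(c.reshape(-1,1,2)); uv=[m["m10"]/m["m00"],m["m01"]/m["m00"]]
            C=-d["R"].T@d["t"]; p=ray(d,uv,H*.42)[0]; v=p-C[:2]; L=np.linalg.norm(v); v/=L
            tilt=L/(C[2]-.04); sa=.002+tilt*H*.2; sp=.002
            W=np.outer(v,v)/sa**2+(np.eye(2)-np.outer(v,v))/sp**2
            A+=W;b+=W@p
            if show: print(n,"blob",np.round(uv,1),"p",p.round(4),"dir",v.round(2),"tilt",round(tilt,2))
        out[n]=np.linalg.solve(A,b); print(n,out[n].round(4))
    return out
E
python3 - <<'E'
from h import *
locate([cam("top"),cam("scene"),cam("wrist")])
E
```

```text
bud_large blob [382.6 171.1] p [ 0.6146 -0.264 ] dir [ 0.56 -0.83] tilt 0.31
bud_large blob [153.  167.7] p [ 0.6268 -0.2676] dir [-0.61 -0.79] tilt 1.29
bud_large blob [264.4 167.5] p [ 0.6245 -0.2745] dir [-0.92 -0.4 ] tilt 0.23
bud_large [ 0.6218 -0.2745]
bud_small blob [327.7 231.5] p [ 0.4841 -0.1388] dir [ 0.35 -0.94] tilt 0.15
bud_small blob [230.  161.7] p [ 0.4883 -0.1369] dir [-0.77 -0.64] tilt 1.29
bud_small blob [146.2 235.9] p [ 0.4884 -0.1407] dir [-0.89  0.45] tilt 0.69
bud_small [ 0.4849 -0.1393]
spire_large blob [188.4 139.7] p [ 0.4885 -0.2761] dir [-0.69 -0.72] tilt 1.43
spire_large blob [247.6 262.3] p [ 0.4882 -0.2861] dir [-0.98 -0.2 ] tilt 0.63
spire_large [ 0.4783 -0.2876]
spire_small blob [199.1 165.1] p [0.6381 0.1434] dir [0.85 0.53] tilt 0.23
spire_small blob [292.3 252.5] p [0.6479 0.1491] dir [-0.88 -0.47] tilt 0.86
spire_small [0.6394 0.1443]
```

Call:
{"fn": "send_rows", "kwargs": {
  "series": [
    [[-3.9,0.6,0,0,0,0,1],[-3.9,0.6,0,0,0,0,1],[0,0,0,0,0,0,1]]
  ]
}}

```text
time: 2.02
eef_pos: [0.5362, -0.298, 0.1995]
tcp_rot: [0.993, 0.119, -0.0, -0.0]
contact_force: [0.6, -0.8, 0.1]
opening: 0.997
finger_force: 0.0
```

```bash
python3 - <<'E'
from h import *
d=cam("wrist"); print(-d["R"].T@d["t"]); o=locate([d],["bud_large"])
c=o["bud_large"]; go([*c,.15]); cv2.imwrite("pics/w2.png",d["img"][:,:,::-1])
E
```

```text
[ 0.61706084 -0.27977233  0.37355085]
bud_large blob [251.5  96.8] p [ 0.6238 -0.2748] dir [0.81 0.59] tilt 0.03
bud_large [ 0.6238 -0.2748]
at [ 0.5374 -0.2976  0.1997] psi 0.2391 shift cm [ 8.93 -0.16] dz down 4.97  q6 0.66
```

View pics/w2.png

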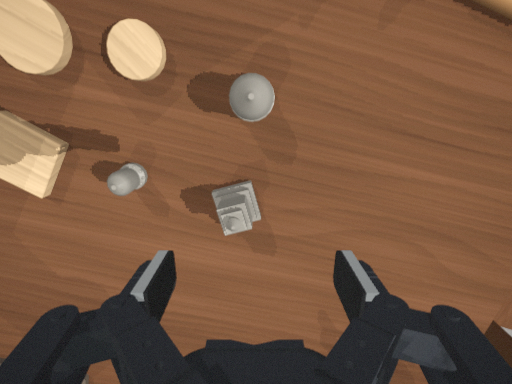

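The bud is seen straight down at (251,97), tip and belly concentric, so the centre is good. Moving over it and down.

Call:
{"fn": "send_rows", "kwargs": {
  "series": [
    [[4.5,-0.1,0,0,0,0,1],[4.4,-0.1,0,0,0,0,1],[0,0,5,0,0,0,1],[0,0,3,0,0,0,1],[0,0,0,0,0,0,1]]
  ]
}}

```text
time: 2.7
eef_pos: [0.6232, -0.2714, 0.1155]
tcp_rot: [0.993, 0.121, -0.003, -0.002]
contact_force: [0.1, -0.0, -0.1]
opening: 1.002
finger_force: 0.0
```

```bash
python3 - <<'E'
from h import *
go([.6238,-.2748,.024])
E
```

```text
at [ 0.6232 -0.2714  0.1155] psi 0.2428 shift cm [-0.02  0.34] dz down 9.15  q6 0.77
```

Call:
{"fn": "send_rows", "kwargs": {
  "series": [
    [[0,0,0,0,0,0,1],[0,0,0,0,0,0,1],[0,0,0,0,0,0,1]]
  ]
}}

```text
time: 3.08
eef_pos: [0.6257, -0.2734, 0.1216]
tcp_rot: [0.993, 0.121, 0.001, 0.001]
contact_force: [0.5, -0.7, -0.3]
opening: 0.999
finger_force: 0.0
```

```bash
python3 - <<'E'
from h import *
go([.6238,-.2748,.024])
d=cam("wrist");  locate([d],["bud_large"]);go([.6238,-.2748,.024])
E
```

```text
at [ 0.6257 -0.2734  0.1216] psi 0.2426 shift cm [-0.22  0.09] dz down 9.76  q6 0.77
bud_large blob [253.5 194.1] p [ 0.6245 -0.2744] dir [-0.97 -0.24] tilt 0.33
bud_large [ 0.6245 -0.2744]
at [ 0.6255 -0.2732  0.1212] psi 0.2426 shift cm [-0.21  0.12] dz down 9.72  q6 0.77
```

Call:
{"fn": "send_rows", "kwargs": {
  "series": [
    [[-0.2,0.1,4,0,0,0,1],[0,0,3,0,0,0,1],[0,0,1.5,0,0,0,1],[0,0,1.2,0,0,0,1],[0,0,0,0,0,0,1],[0,0,0,0,0,0,1]]
  ]
}}

```text
time: 3.88
eef_pos: [0.6241, -0.2747, 0.024]
tcp_rot: [0.993, 0.121, 0.001, 0.001]
contact_force: [0.7, -0.2, 0.9]
opening: 0.998
finger_force: 0.0
```

Call:
{"fn": "send_rows", "kwargs": {
  "series": [
    [[0,0,0,0,0,0,-0.2],[0,0,0,0,0,0,-0.4],[0,0,0,0,0,0,-0.6],[0,0,0,0,0,0,-1],[0,0,0,0,0,0,-1],[0,0,0,0,0,0,-1]]
  ],
  "force": 35
}}

```text
time: 4.62
eef_pos: [0.6238, -0.2742, 0.0237]
tcp_rot: [0.993, 0.121, 0.0, 0.0]
contact_force: [-0.3, 1.5, 6.4]
opening: 0.521
finger_force: 35.6
```

```bash
python3 - <<'E'
from h import *
s=ctrl.get_state(); print(s["contact_force"],s["opening"],s["finger_force"],s["time"])
go([.6245,-.2744,.1])
E
```

```text
[-0.28902577  1.46489807  6.37819062] 0.5213127469672564 35.56783365318552 4.625
at [ 0.6238 -0.2742  0.0237] psi 0.2429 shift cm [0.07 0.04] dz down -7.63  q6 0.76
```

Call:
{"fn": "send_rows", "kwargs": {
  "series": [
    [[0,0,-0.5,0,0,0,-1],[0,0,-1,0,0,0,-1],[0,0,-2.5,0,0,0,-1],[0,0,-2.5,0,0,0,-1],[0,0,0,0,0,0,-1],[0,0,0,0,0,0,-1]]
  ]
}}

```text
time: 5.38
eef_pos: [0.6224, -0.2738, 0.0863]
tcp_rot: [0.993, 0.121, -0.001, -0.001]
contact_force: [0.7, 0.8, -4.0]
opening: 0.518
finger_force: 36.3
```

```bash
python3 - <<'E'
from h import *
s=ctrl.get_state(); print(s["contact_force"],s["opening"],s["finger_force"],s["time"])
go([.6264,-.0099,.1])
d=cam("wrist"); cv2.imwrite("pics/w3.png",d["img"][:,:,::-1])
for z in(.03,.06): print(proj(d,[[*s["eef_pos"][:2],s["eef_pos"][2]-.024+z]]))
E
```

```text
[ 0.71382178  0.78429672 -3.98809957] 0.5176644639304478 36.29332354059443 5.375
at [ 0.6224 -0.2738  0.0863] psi 0.2428 shift cm [  6.73 -25.52] dz down -1.37  q6 0.76
[[252.4115565  234.24472022]]
[[252.00606991 257.83918648]]
```

View pics/w3.png

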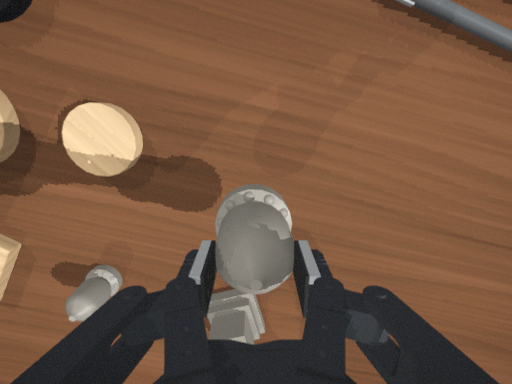

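It's held upright between the fingers, foot ring near (254,215) and tip at (256,288). Carrying it to the large round base.

Call:
{"fn": "send_rows", "kwargs": {
  "series": [
    [[1.4,-5.1,0,0,0,0,-1],[1.4,-5.1,0,0,0,0,-1],[1.4,-5.1,0,0,0,0,-1],[1.3,-5.1,0,0,0,0,-1],[1.2,-5.1,0,0,0,0,-1],[0,0,0,0,0,0,-1],[0,0,0,0,0,0,-1],[0,0,0,0,0,0,-1],[0,0,0,0,0,0,-1]]
  ]
}}

```text
time: 6.55
eef_pos: [0.627, -0.0119, 0.0874]
tcp_rot: [0.993, 0.12, -0.0, 0.0]
contact_force: [0.0, 0.1, -1.8]
opening: 0.515
finger_force: 36.5
```

```bash
python3 - <<'E'
from h import *
go([.6264,-.0099,.0417])
d=cam("wrist"); w=masks(d["img"])[0]
for c in blobs(w,2000,50000): print(c.mean(0), ray(d,c,.018).mean(0),cv2.minEnclosingCircle(ray(d,c,.018).astype(np.float32)))
go([.6264,-.0099,.0417])
E
```

```text
at [ 0.627  -0.0119  0.0874] psi 0.2409 shift cm [-0.01 -0.21] dz down 4.57  q6 1.15
[228.05494505 310.31318681] [ 0.49585544 -0.01616057] ((0.4965440332889557, -0.010287459008395672), 0.04450259357690811)
[ 82.16176471 288.06862745] [0.48749567 0.13780444] ((0.4833075702190399, 0.13308760523796082), 0.05001412332057953)
[377.74603175 209.31746032] [ 0.64341482 -0.12897382] ((0.6433565616607666, -0.1283990740776062), 0.0346699133515358)
[251.4887218  182.34586466] [ 0.64090303 -0.00710201] ((0.6311551332473755, -0.009844192303717136), 0.04190785437822342)
at [ 0.627  -0.0117  0.0875] psi 0.2411 shift cm [-0.01 -0.19] dz down 4.58  q6 1.15
```

Call:
{"fn": "send_rows", "kwargs": {
  "series": [
    [[0.1,-0.2,1.5,0,0,0,-1],[0,0,1.2,0,0,0,-1],[0,0,0.8,0,0,0,-1],[0,0,0.5,0,0,0,-1],[0,0,0.2,0,0,0,-1],[0,0,0,0,0,0,-1],[0,0,0,0,0,0,-1]]
  ]
}}

```text
time: 7.48
eef_pos: [0.6279, -0.0084, 0.0462]
tcp_rot: [0.993, 0.121, 0.0, 0.0]
contact_force: [-0.6, -0.3, -2.2]
opening: 0.52
finger_force: 36.5
```

Call:
{"fn": "send_rows", "kwargs": {
  "series": [
    [[0,0.1,0.2,0,0,0,-1],[0,0,0.1,0,0,0,-1],[0,0,0,0,0,0,-1],[0,0,0,0,0,0,-1]]
  ]
}}

```text
time: 7.98
eef_pos: [0.6277, -0.0093, 0.0426]
tcp_rot: [0.993, 0.121, -0.0, -0.0]
contact_force: [-0.3, 0.2, -2.5]
opening: 0.516
finger_force: 36.5
```

Call:
{"fn": "send_rows", "kwargs": {
  "series": [
    [[0,0,0.1,0,0,0,-1],[0,0,0,0,0,0,-1],[0,0,0,0,0,0,-1]]
  ]
}}

```text
time: 8.35
eef_pos: [0.6279, -0.0094, 0.0419]
tcp_rot: [0.993, 0.121, 0.0, 0.0]
contact_force: [1.0, 0.1, -1.6]
opening: 0.52
finger_force: 37.0
```

Call:
{"fn": "send_rows", "kwargs": {
  "series": [
    [[0,0,0.1,0,0,0,-1],[0,0,0,0,0,0,-1],[0,0,0,0,0,0,-1]]
  ]
}}

```text
time: 8.72
eef_pos: [0.6283, -0.0093, 0.0418]
tcp_rot: [0.993, 0.121, 0.001, 0.0]
contact_force: [-1.1, 1.7, 5.4]
opening: 0.522
finger_force: 38.4
```

Call:
{"fn": "send_rows", "kwargs": {
  "series": [
    [[0,0,0,0,0,0,0.1],[0,0,0,0,0,0,0.15],[0,0,0,0,0,0,0.4],[0,0,0,0,0,0,1],[0,0,0,0,0,0,1],[0,0,0,0,0,0,1]]
  ]
}}

```text
time: 9.48
eef_pos: [0.6277, -0.0094, 0.0406]
tcp_rot: [0.993, 0.121, 0.0, 0.0]
contact_force: [0.2, -0.8, 0.8]
opening: 0.999
finger_force: 0.0
```

Call:
{"fn": "send_rows", "kwargs": {
  "series": [
    [[0,0,-3,0,0,0,1],[0,0,-4,0,0,0,1],[0,0,-5,0,0,0,1],[-6,0,-1,0,0,0,1],[-1.5,0,0,0,0,0,1],[0,0,0,0,0,0,1],[0,0,0,0,0,0,1],[0,0,0,0,0,0,1]]
  ]
}}

```text
time: 10.48
eef_pos: [0.5556, -0.0273, 0.1701]
tcp_rot: [0.993, 0.121, -0.0, -0.0]
contact_force: [0.1, 0.1, -0.3]
opening: 0.997
finger_force: 0.0
```

```bash
python3 - <<'E'
from h import *
d=cam("wrist"); cv2.imwrite("pics/w4.png",d["img"][:,:,::-1]); print(-d["R"].T@d["t"])
w,g=masks(d["img"])
for c in blobs(w,1000,50000): print("wood",c.mean(0),cv2.minAreaRect(ray(d,c,.018).astype(np.float32)),cv2.minEnclosingCircle(ray(d,c,.018).astype(np.float32)))
for c in blobs(g,500,9000): print("grey",c.mean(0),[ray(d,[cv2.minEnclosingCircle(c)[0]],z) for z in(.018,.03,.06)])
go([.485,-.139,.17])
E
```

```text
[ 0.63633217 -0.00863583  0.34424365]
wood [218.4741784  222.23004695] ((0.4837026596069336, 0.0004641488194465637), (0.08340540528297424, 0.08623280376195908), 72.94926452636719) ((0.4833265244960785, 0.0009353901259601116), 0.057856474071741104)
wood [113.80102041 202.75510204] ((0.4787914752960205, 0.13333342969417572), (0.06666360050439835, 0.06866931915283203), 4.256633758544922) ((0.48003530502319336, 0.13403019309043884), 0.04662307724356651)
wood [359.03797468 125.51898734] ((0.6411896347999573, -0.13098670542240143), (0.06305314600467682, 0.06171067804098129), 18.986858367919922) ((0.6413462162017822, -0.13067075610160828), 0.03210408240556717)
wood [254.19626168 108.92523364] ((0.6295952200889587, -0.010437436401844025), (0.08155130594968796, 0.08234282582998276), 13.887090682983398) ((0.6294435262680054, -0.010411118157207966), 0.04177374392747879)
grey [425.17021277 346.85531915] [array([[ 0.35989447, -0.33644712]]), array([[ 0.3700625 , -0.32438945]]), array([[ 0.39548255, -0.2942453 ]])]
grey [360.42857143 275.10084034] [array([[ 0.45319398, -0.19849575]]), array([[ 0.4
[... 420 characters left out ...]
045895, -0.13728905]]), array([[ 0.50438508, -0.12500687]])]
grey [  9.80666667 164.04      ] [array([[0.50335311, 0.26107616]]), array([[0.50824439, 0.25115553]]), array([[0.52047258, 0.22635394]])]
grey [253.30612245 112.69387755] [array([[ 0.62732337, -0.00986175]]), array([[ 0.62765473, -0.00981665]]), array([[ 0.62848314, -0.00970392]])]
grey [115.3046875  59.6796875] [array([[0.6451244 , 0.14540298]]), array([[0.644801  , 0.13973707]]), array([[0.6439925 , 0.12557231]])]
grey [14.79329609 62.01675978] [array([[0.6180376, 0.250952 ]]), array([[0.61871051, 0.24140375]]), array([[0.6203928 , 0.21753314]])]
at [ 0.5555 -0.0272  0.1701] psi 0.2432 shift cm [-9.54  9.15] dz down 0.01  q6 1.1
```

View pics/w4.png

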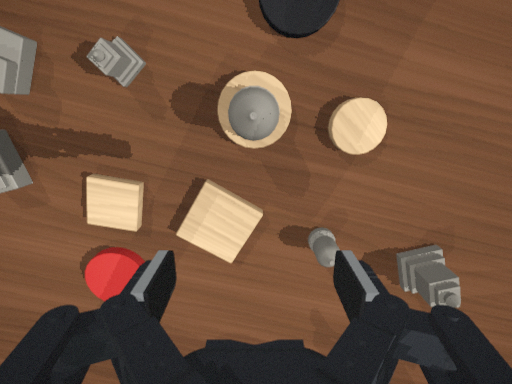

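Bud_large (253,113) stands upright on its base (254,109), within about 2 mm of centre. Next is bud_small.

Call:
{"fn": "send_rows", "kwargs": {
  "series": [
    [[-4.1,2.3,0,0,0,0,1],[-4.1,2.3,0,0,0,0,1],[-4.1,2.3,0,0,0,0,1],[-4.0,2.2,0,0,0,0,1],[0,0,0,0,0,0,1],[0,0,0,0,0,0,1],[0,0,0,0,0,0,1],[0,0,0,0,0,0,1]]
  ]
}}

```text
time: 11.52
eef_pos: [0.4191, -0.1543, 0.1705]
tcp_rot: [0.993, 0.122, -0.0, -0.0]
contact_force: [0.4, 0.6, 0.3]
opening: 0.996
finger_force: 0.0
```

```bash
python3 - <<'E'
from h import *
d=cam("wrist"); print(-d["R"].T@d["t"]); o=locate([d],["bud_small"],guess={"bud_small":(.487,-.139)})
w,g=masks(d["img"])
c=o["bud_small"]; go([*c,.015])
cv2.imwrite("pics/w5.png",d["img"][:,:,::-1])
pr=proj(d,[[*c,.02]])[0]
for b in blobs(g,100,9000):
    if np.linalg.norm(b.mean(0)-pr)<40: print(b.min(0),b.max(0),[ray(d,[cv2.minEnclosingCircle(b)[0]],z) for z in(.01,.03)])
E
```

```text
[ 0.49974928 -0.13555181  0.34466338]
bud_small blob [255.3 116.5] p [ 0.4874 -0.1397] dir [-0.95 -0.32] tilt 0.04
bud_small [ 0.4874 -0.1397]
at [ 0.419  -0.1543  0.1705] psi 0.2443 shift cm [6.99 0.23] dz down 15.55  q6 0.75
[241 101] [270 132] [array([[ 0.4868456 , -0.14012971]]), array([[ 0.48761674, -0.13985612]])]
```

Call:
{"fn": "send_rows", "kwargs": {
  "series": [
    [[3.5,0.1,0,0,0,0,1],[3.5,0.1,0,0,0,0,1],[0,0,4,0,0,0,1],[0,0,4,0,0,0,1],[0,0,0,0,0,0,1],[0,0,0,0,0,0,1],[0,0,0,0,0,0,1]]
  ]
}}

```text
time: 12.45
eef_pos: [0.4885, -0.1408, 0.093]
tcp_rot: [0.993, 0.121, 0.002, 0.001]
contact_force: [-1.1, -0.7, -0.9]
opening: 0.998
finger_force: 0.0
```

```bash
python3 - <<'E'
from h import *
go([.4873,-.1398,.014])
E
```

```text
at [ 0.4885 -0.1408  0.093 ] psi 0.2429 shift cm [-0.1  -0.12] dz down 7.9  q6 0.85
```

Call:
{"fn": "send_rows", "kwargs": {
  "series": [
    [[-0.1,-0.1,3,0,0,0,1],[0,0,2.5,0,0,0,1],[0,0,1.4,0,0,0,1],[0,0,1,0,0,0,1],[0,0,0,0,0,0,1],[0,0,0,0,0,0,1]]
  ]
}}

```text
time: 13.2
eef_pos: [0.4865, -0.1397, 0.0125]
tcp_rot: [0.993, 0.121, 0.001, 0.0]
contact_force: [0.3, -1.3, -0.7]
opening: 1.002
finger_force: 0.0
```

Call:
{"fn": "send_rows", "kwargs": {
  "series": [
    [[0,0,0,0,0,0,0],[0,0,0,0,0,0,-0.2],[0,0,0,0,0,0,-0.5],[0,0,0,0,0,0,-1],[0,0,0,0,0,0,-1],[0,0,0,0,0,0,-1]]
  ],
  "force": 25
}}

```text
time: 13.95
eef_pos: [0.4861, -0.1393, 0.012]
tcp_rot: [0.993, 0.121, 0.0, 0.0]
contact_force: [-0.9, 1.9, 3.9]
opening: 0.324
finger_force: 24.8
```

Call:
{"fn": "send_rows", "kwargs": {
  "series": [
    [[0,0,-0.5,0,0,0,-1],[0,0,-1.5,0,0,0,-1],[0,0,-3,0,0,0,-1],[0,0,-2.5,0,0,0,-1],[0,0,0,0,0,0,-1],[0,0,0,0,0,0,-1]]
  ]
}}

```text
time: 14.7
eef_pos: [0.4852, -0.139, 0.086]
tcp_rot: [0.993, 0.121, -0.0, -0.0]
contact_force: [-0.0, 0.5, -1.2]
opening: 0.329
finger_force: 24.8
```

```bash
python3 - <<'E'
from h import *
go([.6407,-.1307,.09])
E
```

```text
at [ 0.4852 -0.139   0.086 ] psi 0.2427 shift cm [15.3   2.93] dz down -0.4  q6 0.85
```

Call:
{"fn": "send_rows", "kwargs": {
  "series": [
    [[3.8,0.7,0,0,0,0,-1],[3.8,0.7,0,0,0,0,-1],[3.8,0.7,0,0,0,0,-1],[3.8,0.8,1,0,0,0,-1],[0,0,1,0,0,0,-1],[0,0,1,0,0,0,-1],[0,0,1,0,0,0,-1],[0,0,0,0,0,0,-1],[0,0,0,0,0,0,-1],[0,0,0,0,0,0,-1]]
  ]
}}

```text
time: 15.95
eef_pos: [0.6407, -0.1311, 0.0475]
tcp_rot: [0.993, 0.121, 0.001, 0.0]
contact_force: [-0.4, -0.2, -0.9]
opening: 0.329
finger_force: 24.8
```

```bash
python3 - <<'E'
from h import *
go([.6396,-.1308,.030])
d=cam("wrist"); cv2.imwrite("pics/w6.png",d["img"][:,:,::-1])
E
```

```text
at [ 0.6407 -0.1311  0.0475] psi 0.2427 shift cm [-0.1  -0.06] dz down 1.75  q6 0.97
```

View pics/w6.png

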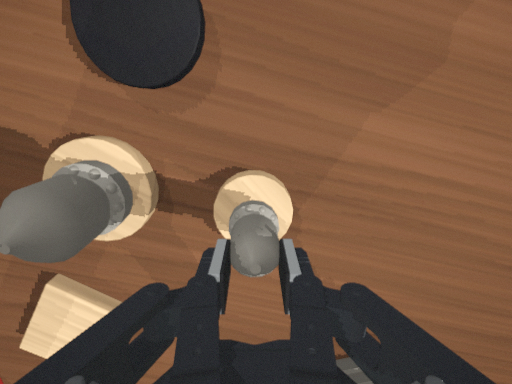

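Bud_small's foot (254,218) hangs upright over the small base (254,207). Lowering.

Call:
{"fn": "send_rows", "kwargs": {
  "series": [
    [[-0.1,0,0.8,0,0,0,-1],[0,0,0.4,0,0,0,-1],[0,0,0.2,0,0,0,-1],[0,0,0.1,0,0,0,-1],[0,0,0,0,0,0,-1],[0,0,0,0,0,0,-1]]
  ]
}}

```text
time: 16.75
eef_pos: [0.6395, -0.1312, 0.0318]
tcp_rot: [0.993, 0.121, 0.0, 0.0]
contact_force: [-0.7, -0.2, -0.7]
opening: 0.324
finger_force: 24.8
```

Call:
{"fn": "send_rows", "kwargs": {
  "series": [
    [[0,0,0.1,0,0,0,-1],[0,0,0,0,0,0,-1],[0,0,0,0,0,0,-1]]
  ]
}}

```text
time: 17.12
eef_pos: [0.6393, -0.1312, 0.0307]
tcp_rot: [0.993, 0.121, 0.0, 0.0]
contact_force: [0.0, 0.1, -1.1]
opening: 0.325
finger_force: 24.8
```

Call:
{"fn": "send_rows", "kwargs": {
  "series": [
    [[0,0,0.1,0,0,0,-1],[0,0,0,0,0,0,-1],[0,0,0,0,0,0,-1]]
  ]
}}

```text
time: 17.5
eef_pos: [0.6396, -0.1311, 0.0302]
tcp_rot: [0.993, 0.121, 0.0, 0.0]
contact_force: [-0.6, 0.4, 2.9]
opening: 0.325
finger_force: 25.3
```

Call:
{"fn": "send_rows", "kwargs": {
  "series": [
    [[0,0,0,0,0,0,-0.3],[0,0,0,0,0,0,-0.2],[0,0,0,0,0,0,0.2],[0,0,0,0,0,0,1],[0,0,0,0,0,0,1],[0,0,0,0,0,0,1],[0,0,-3,0,0,0,1],[0,0,-5,0,0,0,1],[0,0,-6,0,0,0,1]]
  ]
}}

```text
time: 18.62
eef_pos: [0.6383, -0.1308, 0.1695]
tcp_rot: [0.993, 0.121, -0.001, -0.001]
contact_force: [0.9, 0.6, 0.5]
opening: 0.999
finger_force: 0.0
```

Call:
{"fn": "send_rows", "kwargs": {
  "series": [
    [[-5.5,2.2,0,0,0,0,1],[-5.5,2.3,0,0,0,0,1],[-5.5,2.3,0,0,0,0,1],[-5.5,2.3,0,0,0,0,1],[-5.4,2.3,0,0,0,0,1],[0,0,0,0,0,0,1],[0,0,0,0,0,0,1],[0,0,0,0,0,0,1],[0,0,0,0,0,0,1]]
  ]
}}

```text
time: 19.75
eef_pos: [0.4016, -0.3069, 0.1696]
tcp_rot: [0.993, 0.122, -0.0, -0.0]
contact_force: [0.4, -0.1, -0.3]
opening: 1.0
finger_force: 0.0
```

```bash
cat >> h.py <<'E'
def square(d,xy,zf,lo=300,hi=30000,m=1):
    """blobs near xy: minAreaRect on plane zf"""
    pr=proj(d,[[*xy,zf]])[0]
    for b in blobs(masks(d["img"])[m],lo,hi):
        if np.linalg.norm(b.mean(0)-pr)<45: print("px",b.mean(0).round(1),cv2.minAreaRect(ray(d,b,zf).astype(np.float32)))
E
python3 - <<'E'
from h import *
d=cam("wrist"); print(-d["R"].T@d["t"]); square(d,(.48,-.287),.014); go([.48,-.287,.1])
cv2.imwrite("pics/w7.png",d["img"][:,:,::-1])
E
```

```text
[ 0.48223603 -0.2880832   0.34370092]
px [253.3 104.7] ((0.48031991720199585, -0.28727298974990845), (0.05554521083831787, 0.05535729229450226), 28.658592224121094)
at [ 0.4015 -0.3069  0.1695] psi 0.2447 shift cm [ 8.1  -0.03] dz down 6.95  q6 0.47
```

View pics/w7.png

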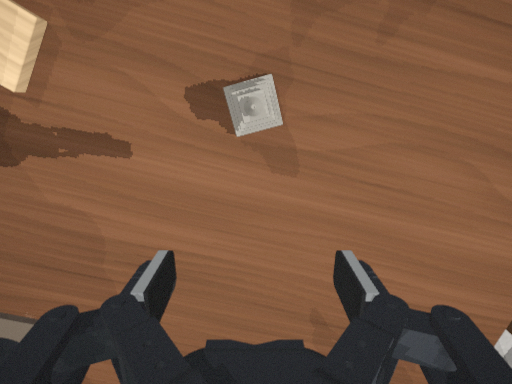

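The spire's foot is seen straight down at (253,105): a clean 55.5 mm square at 28.7° yaw.

Call:
{"fn": "send_rows", "kwargs": {
  "series": [
    [[4.1,0,0,0,0,0,1],[4.0,0,0,0,0,0,1],[0,0,2.5,0,0,-0.13,1],[0,0,2.5,0,0,-0.13,1],[0,0,0,0,0,0,1],[0,0,0,0,0,0,1],[0,0,0,0,0,0,1]]
  ]
}}

```text
time: 20.68
eef_pos: [0.4802, -0.2888, 0.1212]
tcp_rot: [0.969, 0.248, 0.001, 0.001]
contact_force: [0.9, -0.6, 1.0]
opening: 0.998
finger_force: 0.0
```

```bash
python3 - <<'E'
from h import *
go([.4803,-.2873,.026],.5002)
E
```

```text
at [ 0.4802 -0.2888  0.1212] psi 0.5018 shift cm [ 0.08 -0.13] dz down 9.52 rz 0.0016 q6 0.35
```

Call:
{"fn": "send_rows", "kwargs": {
  "series": [
    [[0.1,-0.1,4,0,0,0,1],[0,0,3,0,0,0,1],[0,0,1.5,0,0,0,1],[0,0,0.9,0,0,0,1],[0,0,0,0,0,0,1],[0,0,0,0,0,0,1]]
  ]
}}

```text
time: 21.42
eef_pos: [0.4806, -0.2876, 0.0269]
tcp_rot: [0.969, 0.249, 0.001, 0.001]
contact_force: [0.3, -0.6, 0.1]
opening: 0.997
finger_force: 0.0
```

Call:
{"fn": "send_rows", "kwargs": {
  "series": [
    [[0,0,0,0,0,0,0],[0,0,0,0,0,0,-0.2],[0,0,0,0,0,0,-0.5],[0,0,0,0,0,0,-1],[0,0,0,0,0,0,-1],[0,0,0,0,0,0,-1]]
  ],
  "force": 40
}}

```text
time: 22.18
eef_pos: [0.4798, -0.2867, 0.0262]
tcp_rot: [0.969, 0.249, -0.0, -0.0]
contact_force: [-2.6, 2.2, 5.1]
opening: 0.39
finger_force: 39.6
```

Call:
{"fn": "send_rows", "kwargs": {
  "series": [
    [[0,0,-0.5,0,0,0,-1],[0,0,-1.5,0,0,0,-1],[0,0,-3,0,0,0,-1],[0,0,-2.5,0,0,0,-1],[0,0,0,0,0,0,-1],[0,0,0,0,0,0,-1]]
  ]
}}

```text
time: 22.92
eef_pos: [0.4792, -0.2864, 0.0997]
tcp_rot: [0.969, 0.249, -0.0, -0.001]
contact_force: [-0.0, 0.3, -2.9]
opening: 0.389
finger_force: 40.2
```

```bash
python3 - <<'E'
from h import *
go([.482,.0007,.09],1.273)
E
```

```text
at [ 0.4792 -0.2864  0.0997] psi 0.5028 shift cm [ 14.08 -25.02] dz down 0.97 rz -0.7702 q6 0.35
```

Call:
{"fn": "send_rows", "kwargs": {
  "series": [
    [[2.8,-5.0,0,0,0,0,-1],[2.8,-5.0,0,0,0,0,-1],[2.8,-5.0,0,0,0,0,-1],[2.8,-5.0,0,0,0,0,-1],[2.9,-5.0,0,0,0,0,-1],[0,0,0,0,0,-0.17,-1],[0,0,0,0,0,-0.17,-1],[0,0,0,0,0,-0.17,-1],[0,0,1.0,0,0,-0.15,-1],[0,0,1.0,0,0,-0.11,-1]]
  ]
}}

```text
time: 24.18
eef_pos: [0.4816, 0.0005, 0.0787]
tcp_rot: [0.803, 0.596, -0.001, -0.001]
contact_force: [-0.4, -0.1, -3.3]
opening: 0.385
finger_force: 40.6
```

Call:
{"fn": "send_rows", "kwargs": {
  "series": [
    [[0,0,1,0,0,0,-1],[0,0,0,0,0,0,-1],[0,0,0,0,0,0,-1],[0,0,0,0,0,0,-1]]
  ]
}}

```text
time: 24.68
eef_pos: [0.4833, 0.0001, 0.0711]
tcp_rot: [0.804, 0.594, 0.0, 0.0]
contact_force: [-0.4, -0.3, -2.3]
opening: 0.393
finger_force: 40.6
```

```bash
python3 - <<'E'
from h import *
go([.4825,.0003,.0442],1.273)
d=cam("wrist"); cv2.imwrite("pics/w8.png",d["img"][:,:,::-1])
square(d,(.4825,0),.018,m=0)
E
```

```text
at [4.833e-01 1.000e-04 7.110e-02] psi 1.2723 shift cm [-0.   -0.08] dz down 2.69 rz -0.0007 q6 0.09
px [250.8 190. ] ((0.482463002204895, 0.002162788063287735), (0.08449682593345642, 0.08359468728303909), 73.03974151611328)
```

View pics/w8.png

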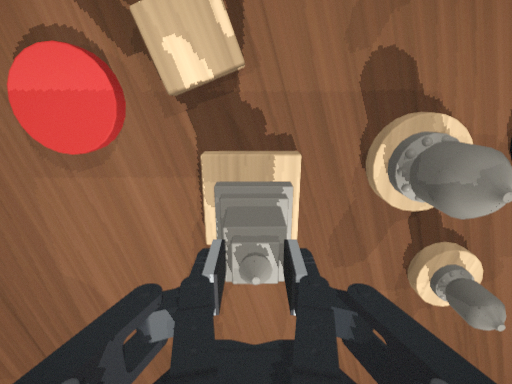

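Call:
{"fn": "send_rows", "kwargs": {
  "series": [
    [[0.1,-0.2,1.2,0,0,0,-1],[0,0,0.8,0,0,0,-1],[0,0,0.3,0,0,0,-1],[0,0,0.2,0,0,0,-1],[0,0,0,0,0,0,-1],[0,0,0,0,0,0,-1]]
  ]
}}

```text
time: 25.48
eef_pos: [0.4815, 0.0017, 0.0459]
tcp_rot: [0.804, 0.594, 0.0, 0.0]
contact_force: [-0.1, -1.1, -2.7]
opening: 0.389
finger_force: 40.6
```

Call:
{"fn": "send_rows", "kwargs": {
  "series": [
    [[0,0,0.1,0,0,0,-1],[0,0,0,0,0,0,-1],[0,0,0,0,0,0,-1]]
  ]
}}

```text
time: 25.85
eef_pos: [0.4812, 0.0017, 0.0447]
tcp_rot: [0.804, 0.594, 0.0, 0.0]
contact_force: [0.2, -0.2, -2.1]
opening: 0.388
finger_force: 40.6
```

Call:
{"fn": "send_rows", "kwargs": {
  "series": [
    [[0,0,0.1,0,0,0,-1],[0,0,0,0,0,0,-1],[0,0,0,0,0,0,-1]]
  ]
}}

```text
time: 26.22
eef_pos: [0.4814, 0.0018, 0.0443]
tcp_rot: [0.804, 0.594, 0.0, 0.0]
contact_force: [-3.4, 0.9, 5.2]
opening: 0.387
finger_force: 42.4
```

Call:
{"fn": "send_rows", "kwargs": {
  "series": [
    [[0,0,0,0,0,0,-0.2],[0,0,0,0,0,0,-0.1],[0,0,0,0,0,0,0.3],[0,0,0,0,0,0,1],[0,0,0,0,0,0,1],[0,0,0,0,0,0,1],[0,0,-3,0,0,0,1],[0,0,-5,0,0,0,1],[0,0,-5,0,0,0,1]]
  ]
}}

```text
time: 27.35
eef_pos: [0.4808, 0.0018, 0.1747]
tcp_rot: [0.804, 0.594, -0.0, -0.0]
contact_force: [0.6, -0.3, -0.7]
opening: 1.002
finger_force: 0.0
```

Call:
{"fn": "send_rows", "kwargs": {
  "series": [
    [[3.4,3.7,0,0,0,0,1],[3.4,3.7,0,0,0,0,1],[3.4,3.7,0,0,0,0,1],[0,0,0,0,0,0,1],[0,0,0,0,0,0,1],[0,0,0,0,0,0,1],[0,0,0,0,0,0,1]]
  ]
}}

```text
time: 28.22
eef_pos: [0.6168, 0.0662, 0.1742]
tcp_rot: [0.804, 0.594, 0.0, 0.0]
contact_force: [0.6, -0.1, -1.1]
opening: 0.999
finger_force: 0.0
```

```bash
python3 - <<'E'
from h import *
d=cam("wrist"); print(-d["R"].T@d["t"]); square(d,(.642,.144),.010); go([.642,.144,.1])
square(d,(.477,.135),.018,m=0); square(d,(.482,0),.018,m=0)
cv2.imwrite("pics/w9.png",d["img"][:,:,::-1])
E
```

```text
[0.64195008 0.14334026 0.34830443]
px [255.1 101.6] ((0.6438273191452026, 0.14502128958702087), (0.035581961274147034, 0.03554396703839302), 58.208919525146484)
at [0.6168 0.0662 0.1741] psi 1.2722 shift cm [8.17 0.12] dz down 7.41  q6 0.24
px [125.  150.9] ((0.4782750904560089, 0.13665072619915009), (0.06588991731405258, 0.06406229734420776), 3.833620071411133)
px [174.9 239.5] ((0.4840549826622009, 0.0035873055458068848), (0.08691110461950302, 0.08559709787368774), 72.82058715820312)
```

View pics/w9.png

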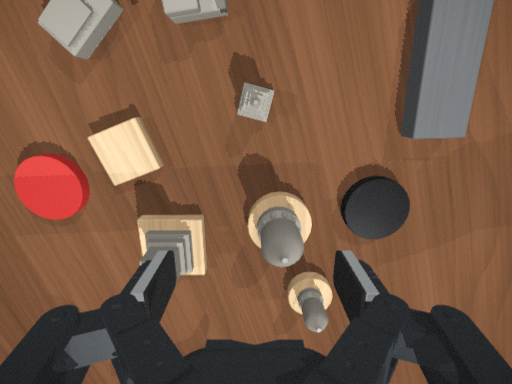

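Spire_small is seen straight down at (255,102), a 35.6 mm square at 58.2° yaw.

Call:
{"fn": "send_rows", "kwargs": {
  "series": [
    [[4.2,0.2,0,0,0,0,1],[4.1,0.1,0,0,0,0,1],[0,0,3,0,0,0.13,1],[0,0,3,0,0,0.126,1],[0,0,1,0,0,0,1],[0,0,0,0,0,0,1],[0,0,0,0,0,0,1],[0,0,0,0,0,0,1]]
  ]
}}

```text
time: 29.28
eef_pos: [0.6455, 0.145, 0.1054]
tcp_rot: [0.873, 0.487, 0.001, 0.001]
contact_force: [-0.4, -0.3, -0.6]
opening: 0.999
finger_force: 0.0
```

```bash
python3 - <<'E'
from h import *
go([.6438,.145,.019],1.016)
E
```

```text
at [0.6455 0.145  0.1054] psi 1.0171 shift cm [-0.1  -0.15] dz down 8.64 rz 0.0011 q6 0.62
```

Call:
{"fn": "send_rows", "kwargs": {
  "series": [
    [[-0.1,-0.1,3.5,0,0,0,1],[0,0,2.5,0,0,0,1],[0,0,1.6,0,0,0,1],[0,0,0.9,0,0,0,1],[0,0,0,0,0,0,1],[0,0,0,0,0,0,1]]
  ]
}}

```text
time: 30.02
eef_pos: [0.6441, 0.1448, 0.0199]
tcp_rot: [0.874, 0.487, 0.001, 0.0]
contact_force: [-0.3, -0.4, 0.8]
opening: 1.004
finger_force: 0.0
```

Call:
{"fn": "send_rows", "kwargs": {
  "series": [
    [[0,0,0,0,0,0,0],[0,0,0,0,0,0,-0.2],[0,0,0,0,0,0,-0.5],[0,0,0,0,0,0,-1],[0,0,0,0,0,0,-1],[0,0,0,0,0,0,-1]]
  ],
  "force": 25
}}

```text
time: 30.78
eef_pos: [0.6431, 0.1448, 0.0188]
tcp_rot: [0.874, 0.487, -0.0, -0.0]
contact_force: [-0.6, -0.4, 1.7]
opening: 0.161
finger_force: 24.5
```

Call:
{"fn": "send_rows", "kwargs": {
  "series": [
    [[0,0,-0.5,0,0,0,-1],[0,0,-1.5,0,0,0,-1],[0,0,-3,0,0,0,-1],[0,0,-3,0,0,0,-1],[0,0,0,0,0,0,-1],[0,0,0,0,0,0,-1]]
  ]
}}

```text
time: 31.52
eef_pos: [0.6426, 0.1447, 0.0979]
tcp_rot: [0.874, 0.487, -0.0, -0.0]
contact_force: [-1.0, -0.6, -1.0]
opening: 0.162
finger_force: 24.4
```

```bash
python3 - <<'E'
from h import *
go([.4775,.1355,.09],1.6415)
E
```

```text
at [0.6426 0.1447 0.0979] psi 1.0167 shift cm [ -9.46 -13.55] dz down 0.79 rz -0.6248 q6 0.62
```

The opening of 0.16 is narrower than the 24 mm shaft should give, so I'll look.

```bash
python3 - <<'E'
from h import *
d=cam("wrist"); s=ctrl.get_state()
for z in(0,.01,.046,.06): print(z,proj(d,[[*s["eef_pos"][:2],s["eef_pos"][2]-.0188+z]]).round(0))
cv2.imwrite("pics/w10.png",cv2.resize(d["img"][130:330,130:390],None,fx=3,fy=3)[:,:,::-1])
E
```

```text
0 [[252. 218.]]
0.01 [[251. 223.]]
0.046 [[251. 248.]]
0.06 [[250. 260.]]
```

View pics/w10.png

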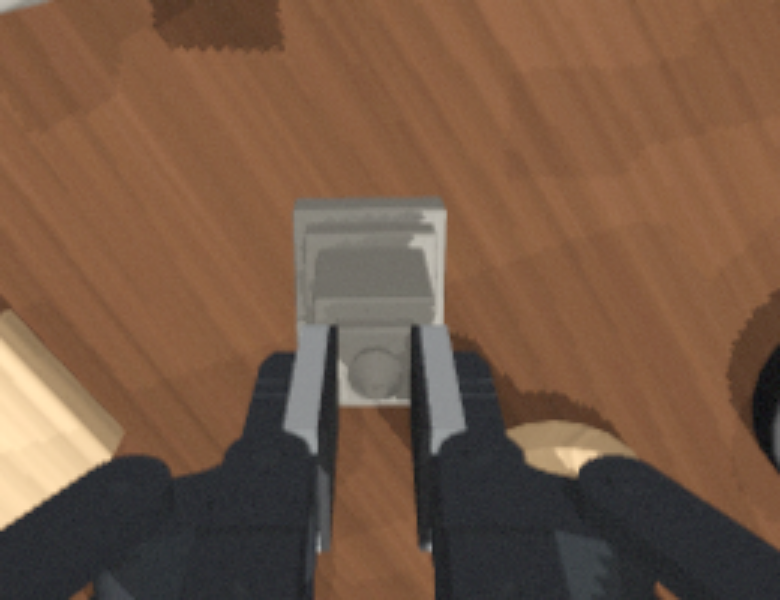

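The pads hold the square cap just above the shaft. The spire hangs straight and upright between the fingers (foot about (253,218) in the full image), so the hold is sound for this light piece. Carrying on.

Call:
{"fn": "send_rows", "kwargs": {
  "series": [
    [[-3.1,-4.5,0,0,0,0,-1],[-3.2,-4.5,0,0,0,0,-1],[-3.2,-4.5,0,0,0,0,-1],[0,0,0,0,0,-0.156,-1],[0,0,0,0,0,-0.156,-1],[0,0,0,0,0,-0.156,-1],[0,0,1.0,0,0,-0.157,-1],[0,0,1.5,0,0,0,-1],[0,0,0,0,0,0,-1],[0,0,0,0,0,0,-1]]
  ]
}}

```text
time: 32.83
eef_pos: [0.4781, 0.135, 0.0732]
tcp_rot: [0.682, 0.731, -0.0, -0.0]
contact_force: [0.6, -0.0, -1.0]
opening: 0.159
finger_force: 24.6
```

Call:
{"fn": "send_rows", "kwargs": {
  "series": [
    [[0,0,0,0,0,0,-1],[0,0,0,0,0,0,-1]]
  ]
}}

```text
time: 33.08
eef_pos: [0.4787, 0.135, 0.0741]
tcp_rot: [0.682, 0.732, 0.0, 0.0]
contact_force: [0.2, 0.4, -1.7]
opening: 0.16
finger_force: 24.6
```

```bash
python3 - <<'E'
from h import *
go([.4775,.1358,.0368],1.6415)
d=cam("wrist"); square(d,(.4775,.1358),.018,m=0)
cv2.imwrite("pics/w11.png",cv2.resize(d["img"][110:310,120:380],None,fx=3,fy=3)[:,:,::-1])
E
```

```text
at [0.4787 0.135  0.0741] psi 1.6415 shift cm [ 0.09 -0.12] dz down 3.73 rz -0.0 q6 -0.0
px [250.9 193.6] ((0.47635865211486816, 0.13815556466579437), (0.06389066576957703, 0.0656212717294693), 3.967973232269287)
```

View pics/w11.png

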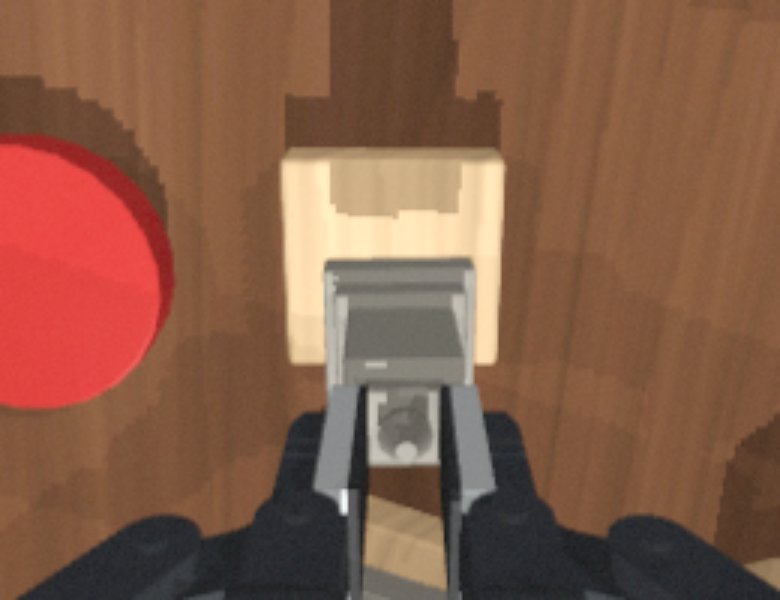

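The foot (400) sits about 2 mm to the right of the base centre (392), with sides parallel. Correcting and lowering.

Call:
{"fn": "send_rows", "kwargs": {
  "series": [
    [[0.2,-0.2,1.5,0,0,0,-1],[0,0,1.2,0,0,0,-1],[0,0,0.5,0,0,0,-1],[0,0,0.2,0,0,0,-1],[0,0,0,0,0,0,-1],[0,0,0,0,0,0,-1]]
  ]
}}

```text
time: 33.88
eef_pos: [0.4766, 0.1369, 0.04]
tcp_rot: [0.682, 0.732, 0.0, 0.0]
contact_force: [0.4, 0.7, -0.9]
opening: 0.161
finger_force: 24.6
```

Call:
{"fn": "send_rows", "kwargs": {
  "series": [
    [[0,0,0.1,0,0,0,-1],[0,0,0,0,0,0,-1],[0,0,0,0,0,0,-1]]
  ]
}}

```text
time: 34.25
eef_pos: [0.4763, 0.1369, 0.0387]
tcp_rot: [0.682, 0.732, 0.0, 0.0]
contact_force: [-0.4, 0.0, -2.1]
opening: 0.163
finger_force: 24.6
```

Call:
{"fn": "send_rows", "kwargs": {
  "series": [
    [[0,0,0.1,0,0,0,-1],[0,0,0,0,0,0,-1],[0,0,0,0,0,0,-1]]
  ]
}}

```text
time: 34.62
eef_pos: [0.4762, 0.1368, 0.0376]
tcp_rot: [0.682, 0.732, -0.0, -0.0]
contact_force: [1.1, -0.5, -0.8]
opening: 0.157
finger_force: 24.6
```

Call:
{"fn": "send_rows", "kwargs": {
  "series": [
    [[0,0,0.1,0,0,0,-1],[0,0,0,0,0,0,-1],[0,0,0,0,0,0,-1]]
  ]
}}

```text
time: 35.0
eef_pos: [0.4764, 0.1369, 0.0368]
tcp_rot: [0.682, 0.732, 0.0, 0.0]
contact_force: [-1.0, 0.5, 1.8]
opening: 0.161
finger_force: 25.0
```

Contact made. Releasing, rising straight up, then backing off to look.

Call:
{"fn": "send_rows", "kwargs": {
  "series": [
    [[0,0,0,0,0,0,-0.6],[0,0,0,0,0,0,-0.5],[0,0,0,0,0,0,-0.1],[0,0,0,0,0,0,0.6],[0,0,0,0,0,0,1],[0,0,0,0,0,0,1],[0,0,-3,0,0,0,1],[0,0,-5,0,0,0,1],[0,0,-6,0,0,0,1]]
  ]
}}

```text
time: 36.12
eef_pos: [0.4751, 0.1367, 0.1769]
tcp_rot: [0.682, 0.732, -0.001, -0.001]
contact_force: [0.9, 0.6, 0.2]
opening: 1.0
finger_force: 0.0
```

Call:
{"fn": "send_rows", "kwargs": {
  "series": [
    [[-5,4,-1,0,0,0,1],[-5,4,0,0,0,0,1],[-5,0,0,0,0,0,1],[-2,0,0,0,0,0,1],[0,0,0,0,0,0,1],[0,0,0,0,0,0,1],[0,0,0,0,0,0,1]]
  ]
}}

```text
time: 37.0
eef_pos: [0.5653, -0.0228, 0.1863]
tcp_rot: [0.681, 0.732, 0.0, -0.0]
contact_force: [-0.8, -0.1, 0.1]
opening: 0.999
finger_force: 0.0
```

```bash
python3 - <<'E'
from h import *
go([.5,0,.2]); d=cam("wrist"); print(-d["R"].T@d["t"])
for n,p in {"ss":(.4765,.137),"sl":(.482,.0015),"rl":(.6285,-.01),"rs":(.64,-.1305)}.items():
    print(n); square(d,p,.018,m=0); square(d,p,.03,lo=100)
cv2.imwrite("pics/w12.png",cv2.resize(d["img"],None,fx=1.5,fy=1.5)[:,:,::-1])
E
```

```text
at [ 0.5653 -0.0228  0.1863] psi 1.6437 shift cm [ 2.74 -6.34] dz down -1.37  q6 -0.29
[0.56053222 0.05773516 0.3605019 ]
ss
px [182.6  30.4] ((0.4775264263153076, 0.12937243282794952), (0.06427239626646042, 0.053176891058683395), 4.142795562744141)
px [178.5  18.6] ((0.47535163164138794, 0.13460992276668549), (0.04047021642327309, 0.03511800616979599), 4.148680210113525)
sl
px [187.6 145.7] ((0.4826383888721466, 0.0012204609811306), (0.08476028591394424, 0.08443809300661087), 72.91934967041016)
px [183.3 149.9] ((0.4800710082054138, -0.0012954771518707275), (0.06232200562953949, 0.05807127431035042), 72.99481201171875)
rl
px [301.4 158.9] ((0.6261841654777527, -0.0064047276973724365), (0.08320382237434387, 0.07364940643310547), 39.40803146362305)
px [307.8 170.1] ((0.6319995522499084, -0.014562271535396576), (0.054083049297332764, 0.07064367830753326), 49.246028900146484)
rs
px [301.1 247.1] ((0.6401817202568054, -0.12860363721847534), (0.06312716752290726, 0.05901656299829483), 25.02370834350586)
px [304.  260.1] ((0.6432287693023682, -0.13913993537425995), (0.03280960023403168, 0.062432661652565), 22.626935958862305)
```

View pics/w12.png

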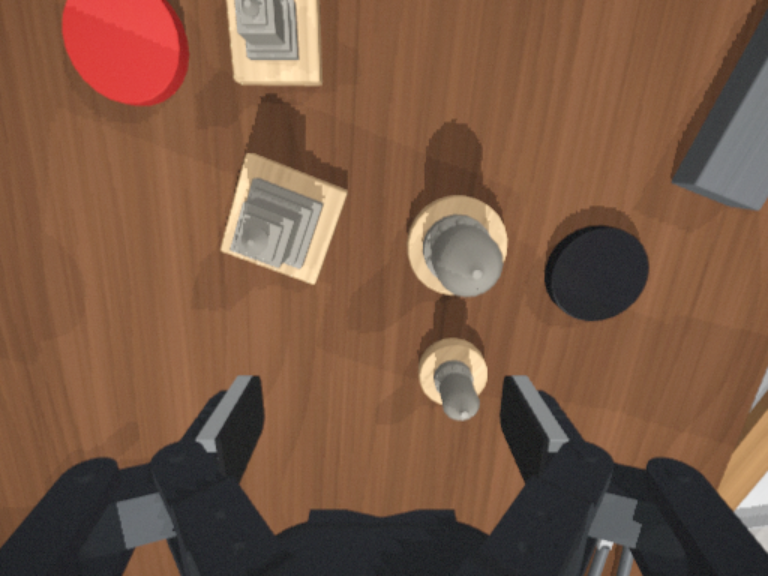

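All four carvings stand upright and centred on their matching bases: small spire (265,30), large spire (275,225), large bud (460,245) and small bud (455,375). The gripper is clear, so I'm handing in.

```bash
python3 -c "
from plant import ctrl
print(ctrl.sign_off())"
```

```text
the job is handed in; nothing more can be done
None
```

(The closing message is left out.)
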